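# Weigh the ash cheese from behind the drums

### The arm

A 6-joint arm with a two-finger parallel gripper is mounted at the origin on the work surface. World frame = base frame: x ahead of the robot, y to its left, z up, the work surface at z = 0. Lengths are in m, angles in rad, forces in N, time in s.
With the tool pointing down it reaches from about 0.35 to 0.775 m from the base axis. Payload 5.5 kg.
Tool frame: the origin (TCP) lies where the fingers leave the gripper's body, on its centre line; the fingertips stand 73 mm ahead of it and the grasp point (between the pads) lies 54 mm ahead of it (manip.grasp_offset is the distance from the TCP to the grasp point, in m); z points along the fingers, y is the line along which they close (so a half turn about z gives the same grasp; the last joint's range is limited). The gripper opens to 85 mm and grips with 20 to 120 N. Pads are 22 mm wide; open, the fingers measure 114 mm over their backs; the gripper's body (76 mm by 85 mm) begins 54 mm behind the grasp point. The pads swing forward as they close: fully open they stand 13 mm farther back than shut.
Start: joints at [1.205, 0.313, 0.046, 1.304, 0, 1.431], TCP at [0.129, 0.56, 0.304] pointing down, gripper open.
Joint ranges: [-2.76, 2.76], [-0.86, 1.69], [-1.03, 1.26], [-2.2, 2.34], [-1.47, 1.5], [-3.14, 3.14]. Speed limits (rad/s): [2.57, 2.57, 3.14, 3.14, 3.14, 3.14].

### API

Orientations are given as [roll, pitch, yaw] about the fixed x, y, z axes, in that order (R = Rz(yaw) Ry(pitch) Rx(roll)).
In Python, from station import manip gives the robot as it stands.
- The arm moves only by the shell command python3 nudge.py 'ROWS' [FORCE]. ROWS is a JSON list of rows, 1 to 5 of them, each an object with the fields d (a list: dx, dy, dz in m), r (a list: a rotation vector rx, ry, rz in rad), jaw (the finger opening in m); a field left out counts as zero (the opening has to be given); each row is the pose to reach, as a shift and turn from the pose commanded when the command began, along the tool's axes at that moment; what a row does not reach only later rows make up. A row lasts 1/12 s, in which the tool goes at most 0.0417 m and 0.125 rad, less where a joint would pass 70% of its speed; a pose out of reach is approached as far as the arm can. The fingers move at their own pace and stop on an object; FORCE is the grip in N (left out, the last holds). Time passes only in rows, so rows that do not move let the fingers close. It prints the time, the measured TCP pose, the force, the opening and the grip force at its end. Input that does not fit is refused with a message, and nothing moves.
- manip.get_state(): the state, without advancing time (a new reading comes with each control period).
- manip.get_image(name): name is "scene" or "top" or "wrist"; returns a dict with "color" (384x512x3 uint8, blue, green, red), "fx", "fy", "cx", "cy" (pixels), "world_from_camera" (4x4, takes a point from camera to world coordinates); the wrist camera has in their place "T_tool_cam" (4x4, takes a point from camera to tool coordinates, whose origin is the TCP and whose axes are the flange's). Camera axes: x right, y up, looking along -z (the intrinsics and any distortion apply to the point x, -y, -z); pixel columns grow to the right and rows downward; lengths in m; the calibration is good to about 2 mm. A picture is of the moment at which its call begins: read the wrist's pose just before it. There is no depth.
- manip.job_done(): hands the job in; it is judged then, once.
The state is a dict: "t": time; "q": joint angles; "qvel": joint speeds; "effort": joint torques, N m; "tool_pos": TCP position; "eef_rot": TCP orientation; "wrist_force": force on the tool from outside, world axes, zero at the start; "moment": the same for the moment, N m; "gripper_width": finger opening in m; "finger_force": force on a finger pad.
Only numpy, scipy, OpenCV 4.12 (cv2) and the standard library are available. Lean on these libraries where they do the work, as an engineer would, in place of code of your own. Each camera call takes 0.05 s, during which the arm holds its last target. There are 200 camera calls.

### The job

The small black ash cheese on the ripening board is due for weighing, but the three tall drum cheeses hem it in: first stand all three drums upright in the steel side tray, then lift the black cheese out and set it in the middle of the scale's pan, and leave it there. Then put every drum back upright, centred on the mat of its own colour. Do not knock any cheese over, and leave the straw-yellow cheese on the board where it is.

Things in the scene. Friction and masses are not known exactly. Their poses are not given: they have to be found in the camera images.
- drum_blue: tall blue-grey drum cheese, an upright cylinder 52 mm in diameter and 110 mm high, about 0.23 kg, rigid; it starts on the mat of its own colour. Origin: centre of its underside, z up along its axis.
- drum_rust: tall rust-orange drum cheese, an upright cylinder 52 mm in diameter and 110 mm high, about 0.23 kg, rigid; it starts on the mat of its own colour. Origin: centre of its underside, z up along its axis.
- drum_ivory: tall ivory-white drum cheese, an upright cylinder 52 mm in diameter and 110 mm high, about 0.23 kg, rigid; it starts on the mat of its own colour. Origin: centre of its underside, z up along its axis.
- mat_blue: flat round blue-grey mat, 68 mm in diameter, 3 mm thick, fixed on the wooden ripening board; its rim shows round the drum of the same colour. Origin: centre of its underside (the drum's underside belongs 3 mm above it).
- mat_rust: flat round rust-orange mat, 68 mm in diameter, 3 mm thick, fixed on the wooden ripening board; its rim shows round the drum of the same colour. Origin: centre of its underside (the drum's underside belongs 3 mm above it).
- mat_ivory: flat round ivory-white mat, 68 mm in diameter, 3 mm thick, fixed on the wooden ripening board; its rim shows round the drum of the same colour. Origin: centre of its underside (the drum's underside belongs 3 mm above it).
- ash: small black ash-coated cheese, a low disc 60 mm in diameter, 32 mm high, about 0.10 kg, rigid, directly on the ripening board (250 x 225 mm, its top 18 mm above the table). The drums hem it in on three sides, 90 degrees apart, each 67 mm away between centres (drum to drum 95 mm or more); the straw-yellow cheese is on the fourth side. Origin: centre of its underside, z up.
- straw: small straw-yellow cheese, a low disc of the same size as the black one (60 mm diameter, 32 mm high), loose on the ripening board behind the black one, 90 mm away centre to centre, on the side that has no drum. It is to stay where it is. Origin: centre of its underside, z up.
- tray: empty shallow steel side tray, fixed, open on top: 270 mm long (its x) by 130 mm (its y) outside, walls 4 mm thick and 16 mm high, inner floor about 5 mm above its underside; to the left or the right of the board. Origin: centre of its underside.
- scale: white bench scale, 170 x 150 mm, fixed, with a round steel pan 120 mm in diameter in its middle; the pan's flat top is 42 mm above the origin and does not move. On the other side of the board from the tray. Origin: centre of its underside, below the pan's centre.

How it is judged:
By the outcome, as a careful person would: the job done as asked, in the order asked, and still so for the second after the job is handed in, with the robot touching nothing.
It also fails if it takes over 147 s, if anything falls off the work surface, if the arm or the gripper's body presses on something with over 40 N, if the wrist force passes 120 N, or if a joint passes its speed limit or range.

## Working session

There is one attempt and no reset: what is moved stays moved. The work goes in short steps, Python scripts to look and compute and a shell command to move; the robot and the scene stay as the last step left them, time stands still between calls to the robot, and variables do not carry over. Pictures are saved under pics/ and viewed, at most 17 in all, crops included, and the job is handed in when it is done.

```bash
ls; mkdir -p pics
python3 - <<'E'
from station import manip
import cv2,numpy as np
s=manip.get_state();print(s)
for n in("scene","top"):
    i=manip.get_image(n);cv2.imwrite(f"pics/{n}0.png",i["color"]);print(n,i["fx"],i["fy"],i["cx"],i["cy"],np.round(i["world_from_camera"],3).tolist(),[k for k in i])
E
```

```text
nudge.py
pics
station.py
{'t': 0.0, 'q': array([1.20538845e+00, 3.14008301e-01, 4.49779195e-02, 1.30360431e+00,
       1.10149570e-05, 1.43120019e+00]), 'qvel': array([-0.00029904,  0.00122254, -0.00030469,  0.00333105,  0.0009113 ,
       -0.0004717 ]), 'effort': array([ 1.29867320e-03, -4.80627608e+01,  2.98533136e+01,  1.94383529e-02,
       -3.15088591e-04,  2.32055612e-06]), 'tool_pos': array([0.1286084 , 0.56004192, 0.30300383]), 'eef_rot': array([-3.13977371e+00, -2.66703226e-04,  2.91578065e+00]), 'wrist_force': array([-0.02261107, -0.34381198, -0.39322456]), 'moment': array([ 0.00969983, -0.04033574,  0.03546181]), 'finger_force': 0.0, 'gripper_width': 0.08506130145360598}
scene 350.81098939207624 350.81098939207624 256.81474702793525 194.2618777794622 [[0.707, -0.478, 0.521, 0.99], [0.707, 0.472, -0.527, -0.419], [0.006, 0.741, 0.671, 0.596], [0.0, 0.0, 0.0, 1.0]] ['color', 'fx', 'fy', 'cx', 'cy', 'world_from_camera']
top 435.92342178304193 435.92342178304193 257.6145242467045 190.49995545218104 [[0.024, 0.99, -0.137, 0.452], [-0.999, 0.027, 0.018, 0.013], [0.021, 0.136, 0.99, 0.93], [0.0, 0.0, 0.0, 1.0]] ['color', 'fx', 'fy', 'cx', 'cy', 'world_from_camera']
```
View pics/top0.png

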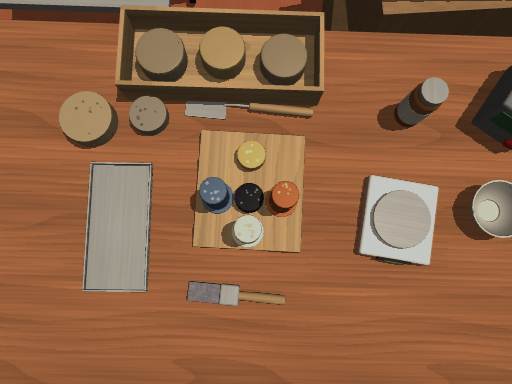

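View pics/scene0.png

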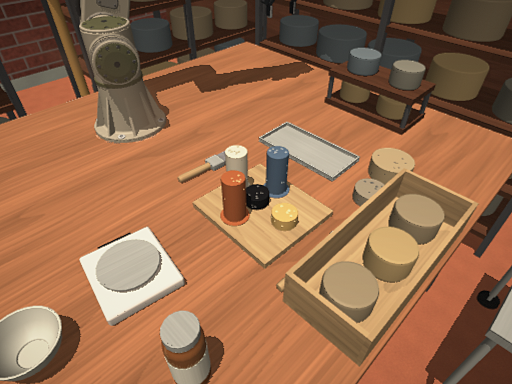

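The top view shows the tray on the left (118,227), the scale pan on the right (402,220), and the board between them. On the board are blue (214,195), rust (284,197), ivory (248,231), ash (249,197) and straw (252,154).

Create h.py:
```python
from station import manip
import cv2,numpy as np
from scipy.spatial.transform import Rotation as R
def shot(name,save=None):
    s=manip.get_state();i=manip.get_image(name)
    if name=="wrist":
        T=np.eye(4);T[:3,:3]=R.from_euler('xyz',s["eef_rot"]).as_matrix();T[:3,3]=s["tool_pos"]
        i["world_from_camera"]=T@np.array(i["T_tool_cam"])
    if save:cv2.imwrite("pics/"+save,i["color"])
    return i
def cast(i,uv,z):
    uv=np.atleast_2d(uv).astype(float);M=np.array(i["world_from_camera"])
    d=np.c_[(uv[:,0]-i["cx"])/i["fx"],-(uv[:,1]-i["cy"])/i["fy"],-np.ones(len(uv))]@M[:3,:3].T
    return M[:3,3]+d*((z-M[2,3])/d[:,2])[:,None]
HSV=dict(blue=((100,60,30),(125,255,255)),rust=((3,205,90),(11,255,255)),ivory=((15,0,150),(45,75,255)),straw=((22,130,120),(35,255,255)),ash=((0,0,0),(180,255,38)))
def mask(i,c):
    h=cv2.cvtColor(i["color"],cv2.COLOR_BGR2HSV);return cv2.inRange(h,*[np.array(x) for x in HSV[c]])
def blobs(m,amin=80,k=3):
    m=cv2.morphologyEx(m,cv2.MORPH_CLOSE,np.ones((k,k),np.uint8))
    return sorted([c for c in cv2.findContours(m,cv2.RETR_EXTERNAL,cv2.CHAIN_APPROX_NONE)[0] if cv2.contourArea(c)>amin],key=cv2.contourArea)[::-1]
```

Run:
```python
from h import *
i=shot("top");h=cv2.cvtColor(i["color"],cv2.COLOR_BGR2HSV)
for n,p in dict(blue=(212,192),bmat=(222,209),rust=(284,197),rmat=(286,213),ivory=(248,231),imat=(236,240),ash=(249,199),straw=(252,158),board=(230,160),table=(340,150)).items(): print(n,h[p[1],p[0]])
for n,p,z in [("blue",(213,188),.131),("rust",(285,191),.131),("ivory",(247,226),.131),("ash",(249,196),.05),("straw",(251,153),.05),("pan",(402,220),.042),("tray",(118,227),.01),("tray c",(94,163),.016),("tray c",(152,163),.016),("tray c",(147,291),.016),("tray c",(84,290),.016),("bd",(201,132),.018),("bd",(305,137),.018),("bd",(300,252),.018),("bd",(194,247),.018)]: print(n,cast(i,p,z).round(4))
w=shot("wrist");print(list(w),np.round(w["T_tool_cam"],4).tolist(),w["fx"],w["cx"],w["cy"])
```

```text
blue [104  24 141]
bmat [106  61 122]
rust [ 10 174 185]
rmat [ 10 173 186]
ivory [ 35  24 199]
imat [ 18  56 118]
ash [ 0 14 36]
straw [ 23 130 194]
board [ 16 123 188]
table [ 12 160 153]
blue [[0.5642 0.0807 0.131 ]]
rust [[ 0.5622 -0.0526  0.131 ]]
ivory [[0.4957 0.016  0.131 ]]
ash [[0.5612 0.0139 0.05  ]]
straw [[0.6506 0.0122 0.05  ]]
pan [[ 0.5209 -0.3012  0.042 ]]
tray [[0.4935 0.2862 0.01  ]]
tray c [[0.6271 0.344  0.016 ]]
tray c [[0.6305 0.2218 0.016 ]]
tray c [[0.3645 0.2169 0.016 ]]
tray c [[0.3637 0.3446 0.016 ]]
bd [[0.7008 0.1206 0.018 ]]
bd [[ 0.6964 -0.1031  0.018 ]]
bd [[ 0.4509 -0.095   0.018 ]]
bd [[0.4558 0.1249 0.018 ]]
['color', 'fx', 'fy', 'cx', 'cy', 'T_tool_cam', 'world_from_camera'] [[-0.0009, 0.9594, 0.2821, 0.0716], [1.0, 0.0006, 0.0009, -0.0003], [0.0007, 0.2821, -0.9594, -0.0698], [0.0, 0.0, 0.0, 1.0]] 272.03936370013486 257.77399994058345 192.593719684952
```

```bash
python3 nudge.py '[{"d": [-0.03, -0.026, 0], "r": [0, 0, -0.113], "jaw": 0.085}, {"d": [-0.06, -0.052, 0], "r": [0, 0, -0.226], "jaw": 0.085}]'; python3 -c "
from h import *
s=manip.get_state();print(s['tool_pos'],s['eef_rot'])"
```

```text
t: 0.37
tool_pos: [0.1751, 0.4965, 0.303]
eef_rot: [-3.141, -0.0, -3.132]
wrist_force: [0.8, 0.9, 1.0]
gripper_width: 0.0852
finger_force: 0.0
[0.17512524 0.49649606 0.30303071] [-3.14102448e+00 -2.72788219e-04 -3.13239113e+00]
```

```bash
for k in 1 2 3; do :; done
python3 nudge.py '[{"d": [-0.024, -0.032, 0], "jaw": 0.085}, {"d": [-0.048, -0.064, 0], "jaw": 0.085}, {"d": [-0.072, -0.096, 0], "jaw": 0.085}, {"d": [-0.096, -0.128, 0], "jaw": 0.085}, {"d": [-0.12, -0.16, 0], "jaw": 0.085}]'
python3 nudge.py '[{"d": [-0.024, -0.032, 0], "jaw": 0.085}, {"d": [-0.048, -0.064, 0], "jaw": 0.085}, {"d": [-0.072, -0.096, 0], "jaw": 0.085}, {"d": [-0.096, -0.128, 0], "jaw": 0.085}, {"d": [-0.12, -0.16, 0], "jaw": 0.085}]'
python3 nudge.py '[{"d": [-0.024, -0.032, 0], "jaw": 0.085}, {"d": [-0.048, -0.064, 0], "jaw": 0.085}, {"d": [-0.072, -0.096, 0], "jaw": 0.085}, {"d": [-0.096, -0.128, 0], "jaw": 0.085}, {"d": [-0.12, -0.16, 0], "jaw": 0.085}]'
python3 nudge.py '[{"jaw": 0.085}, {"jaw": 0.085}]'
python3 - <<'E'
from h import *
i=shot("wrist","w1.png");s=manip.get_state();print(s['tool_pos'],s['eef_rot'])
print(np.round(i["world_from_camera"],3))
E
```

```text
t: 0.78
tool_pos: [0.2961, 0.3346, 0.3039]
eef_rot: [3.141, 0.0, -3.141]
wrist_force: [0.3, -0.3, 0.1]
gripper_width: 0.0851
finger_force: 0.0
t: 1.2
tool_pos: [0.4163, 0.1745, 0.304]
eef_rot: [3.141, 0.0, -3.141]
wrist_force: [0.9, -0.6, -0.4]
gripper_width: 0.0852
finger_force: 0.0
t: 1.62
tool_pos: [0.5364, 0.0145, 0.3038]
eef_rot: [3.141, 0.0, 3.141]
wrist_force: [-0.2, 1.4, -0.1]
gripper_width: 0.0851
finger_force: 0.0
t: 1.78
tool_pos: [0.5365, 0.0144, 0.303]
eef_rot: [3.141, -0.001, 3.138]
wrist_force: [-0.9, 0.1, -0.8]
gripper_width: 0.0849
finger_force: 0.0
[0.53559787 0.01569953 0.30323061] [ 3.14101979e+00 -1.58287185e-03  3.13984842e+00]
[[ 0.004 -0.96  -0.281  0.465]
 [ 1.     0.004  0.002  0.014]
 [-0.    -0.281  0.96   0.373]
 [ 0.     0.     0.     1.   ]]
```

View pics/w1.png

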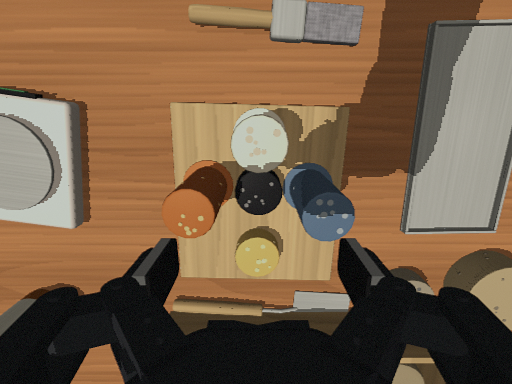

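The wrist view shows the drum tops at rust (191,211), blue (326,213) and ivory (259,137). The ash top is at (258,190) and straw at (257,256).

Run:
```python
from h import *
i=shot("wrist");j=shot("top")
for n,p,z in [("blue",(326,213),.131),("rust",(191,211),.131),("ivory",(259,138),.131),("ash",(258,190),.05),("straw",(257,257),.05)]: print(n,cast(i,p,z).round(4))
# ash/straw by masks, in both views
for nm,im in(("wrist",i),("top",j)):
  h=cv2.cvtColor(im["color"],cv2.COLOR_BGR2HSV);roi=np.zeros(h.shape[:2],np.uint8)
  c={"wrist":(258,190),"top":(249,197)}[nm];cv2.circle(roi,c,45,255,-1)
  for n,m in(("black",cv2.inRange(h,(0,0,0),(180,255,50))),("ivory",cv2.inRange(h,(0,0,140),(180,80,255))),("blue",cv2.inRange(h,(98,15,40),(125,255,255))),("straw",cv2.inRange(h,(22,125,120),(35,255,255)))):
    if n!="black": cv2.circle(roi,c,110 if nm=="wrist" else 60,255,-1)
    for b in blobs(m&roi)[:1]: print(nm,n,cv2.boundingRect(b),cv2.minEnclosingCircle(b))
```

```text
blue [[0.5551 0.0798 0.131 ]]
rust [[ 0.5527 -0.048   0.131 ]]
ivory [[0.4849 0.0164 0.131 ]]
ash [[0.5551 0.0154 0.05  ]]
straw [[0.6476 0.0139 0.05  ]]
wrist black (234, 171, 47, 44) ((257.2023010253906, 190.60687255859375), 24.210302352905273)
wrist ivory (229, 109, 58, 59) ((257.0157165527344, 140.14151000976562), 31.915203094482422)
wrist blue (282, 164, 71, 78) ((317.95001220703125, 201.4250030517578), 41.71019744873047)
wrist straw (234, 238, 43, 39) ((255.1666717529297, 257.5), 21.313886642456055)
top ivory (198, 140, 92, 118) ((249.0, 197.0), 60.000099182128906)
```

```bash
python3 nudge.py '[{"d": [-0.012, 0.033, 0], "jaw": 0.085}, {"d": [-0.023, 0.065, 0], "jaw": 0.085}, {"d": [-0.023, 0.065, 0.033], "jaw": 0.085}, {"d": [-0.023, 0.065, 0.066], "jaw": 0.085}, {"d": [-0.023, 0.065, 0.095], "jaw": 0.085}]'
python3 nudge.py '[{"d": [0, 0, 0.027], "jaw": 0.085}, {"d": [0, 0, 0.053], "jaw": 0.085}, {"d": [0, 0, 0.053], "jaw": 0.085}, {"d": [0, 0, 0.053], "jaw": 0.085}]'
python3 - <<'E'
from h import *
i=shot("wrist","w2.png");s=manip.get_state();print(s['tool_pos'],s['eef_rot'],s['wrist_force'])
E
```

```text
t: 2.35
tool_pos: [0.5577, 0.0839, 0.2082]
eef_rot: [3.141, 0.001, -3.137]
wrist_force: [0.1, -0.5, -0.7]
gripper_width: 0.085
finger_force: 0.0
t: 2.68
tool_pos: [0.5569, 0.0827, 0.1553]
eef_rot: [3.141, -0.003, -3.139]
wrist_force: [0.1, 0.3, -0.2]
gripper_width: 0.0849
finger_force: 0.0
[0.55831833 0.08239451 0.15689557] [ 3.14146297e+00  1.43599108e-04 -3.13980414e+00] [ 0.23393034 -0.36464152 -0.12966137]
```

View pics/w2.png

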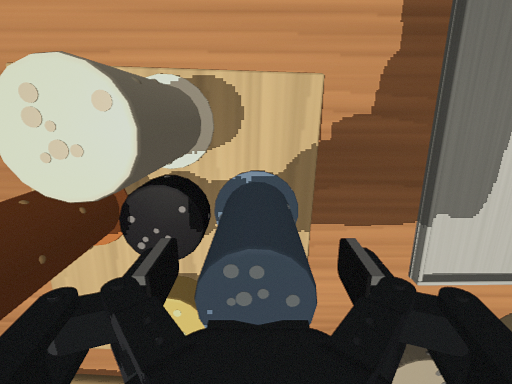

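The close view shows the blue drum's top between the fingers. Its front rim is at row 249 and it is centred at col 256, so the drum sits about 5 mm further in +x, which agrees with the top camera. I'll correct by that and grip.

```bash
python3 nudge.py '[{"d": [-0.005, 0, 0], "jaw": 0.085}, {"d": [-0.005, 0, 0], "jaw": 0.045}, {"d": [-0.005, 0, 0], "jaw": 0.045}, {"d": [-0.005, 0, 0], "jaw": 0.045}, {"d": [-0.005, 0, 0], "jaw": 0.045}]' 40
python3 nudge.py '[{"jaw": 0.045}, {"jaw": 0.045}, {"jaw": 0.045}]' 40
```

```text
t: 3.15
tool_pos: [0.5645, 0.0815, 0.1573]
eef_rot: [3.141, 0.003, -3.141]
wrist_force: [-0.5, 0.3, 5.9]
gripper_width: 0.0518
finger_force: 41.4
t: 3.4
tool_pos: [0.5645, 0.0814, 0.1574]
eef_rot: [3.141, 0.003, -3.141]
wrist_force: [-0.5, 1.6, 4.9]
gripper_width: 0.0513
finger_force: 41.4
```

```bash
python3 nudge.py '[{"d": [0, 0, -0.04], "jaw": 0.045}, {"d": [0, 0, -0.08], "jaw": 0.045}, {"d": [0, 0.03, -0.1], "jaw": 0.045}, {"d": [0, 0.07, -0.1], "jaw": 0.045}, {"d": [-0.01, 0.11, -0.1], "jaw": 0.045}]'
python3 nudge.py '[{"d": [-0.005, 0.04, 0], "jaw": 0.045}, {"d": [-0.01, 0.08, 0], "jaw": 0.045}, {"d": [-0.01, 0.0925, 0], "jaw": 0.045}, {"d": [-0.01, 0.0925, 0], "jaw": 0.045}]'
python3 - <<'E'
from h import *
i=shot("top","t1.png");s=manip.get_state();print(s['tool_pos'],s['eef_rot'],s['wrist_force'])
i=shot("wrist","w3.png")
E
```

```text
t: 3.82
tool_pos: [0.5734, 0.1917, 0.2586]
eef_rot: [3.141, 0.003, 3.139]
wrist_force: [0.5, -1.1, -2.5]
gripper_width: 0.0512
finger_force: 43.2
t: 4.15
tool_pos: [0.583, 0.2874, 0.255]
eef_rot: [3.141, -0.001, -3.137]
wrist_force: [0.2, -0.6, -2.6]
gripper_width: 0.0512
finger_force: 43.2
[0.58298669 0.28534653 0.25501954] [-3.14088063e+00 -1.37727642e-03 -3.13842072e+00] [ 0.27703616 -0.15647176 -2.20718517]
```

View pics/w3.png

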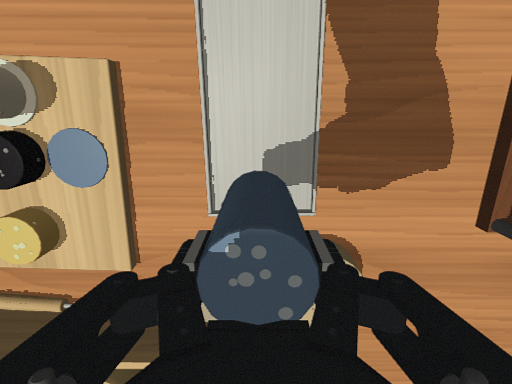

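The held blue drum is centred at col 258, its front rim is at row 229, and it hangs upright. It is over the far end of the tray, whose inside walls are at cols 208–316. The bare blue mat is at (78,157).

```bash
python3 nudge.py '[{"d": [0, 0, 0.04], "jaw": 0.045}, {"d": [0, 0, 0.08], "jaw": 0.045}, {"d": [0, 0, 0.105], "jaw": 0.045}, {"d": [0, 0, 0.113], "jaw": 0.045}, {"d": [0, 0, 0.113], "jaw": 0.045}]'
python3 nudge.py '[{"d": [0, 0, 0.002], "jaw": 0.045}, {"d": [0, 0, 0.002], "jaw": 0.045}]'
python3 - <<'E'
from h import *
i=cv2.imread("pics/t1.png");cv2.imwrite("pics/t1c.png",cv2.resize(i[120:300,70:340],None,fx=2.9,fy=2.9,interpolation=cv2.INTER_CUBIC))
E
```

```text
t: 4.67
tool_pos: [0.5826, 0.2815, 0.142]
eef_rot: [-3.14, -0.003, 3.139]
wrist_force: [0.7, 0.3, -1.6]
gripper_width: 0.0511
finger_force: 43.2
t: 4.83
tool_pos: [0.5843, 0.2829, 0.1417]
eef_rot: [3.141, 0.001, 3.14]
wrist_force: [-0.7, 0.1, -3.0]
gripper_width: 0.0513
finger_force: 43.2
```

View pics/t1c.png

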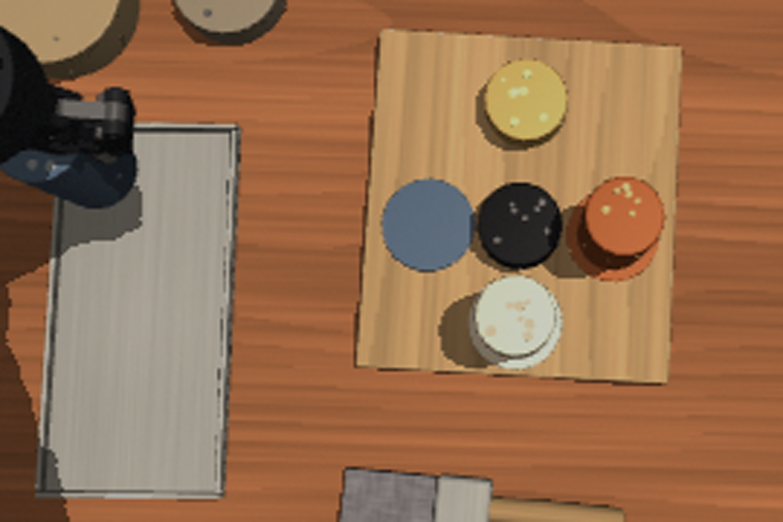

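The crop shows the blue mat at (427,225), ash at (519,225), rust top at (623,216), ivory top at (515,316) and straw at (526,99). The blue drum is over the tray's far end.

```bash
python3 nudge.py '[{"d": [0, 0, 0.0015], "jaw": 0.045}, {"d": [0, 0, 0.003], "jaw": 0.045}, {"d": [0, 0, 0.003], "jaw": 0.045}]'
python3 - <<'E'
from h import *
j=shot("top")
for n,p,z in [("bmat",(427,225),.021),("ash",(519,225),.05),("rust",(623.5,216),.131),("ivory",(515,316),.131),("straw",(526,99),.05)]: print(n,cast(j,np.array(p)/2.9+[70-.3,120-.3],z).round(4))
E
```

```text
t: 5.08
tool_pos: [0.5844, 0.2837, 0.14]
eef_rot: [-3.142, 0.003, 3.141]
wrist_force: [-1.8, -0.8, 5.5]
gripper_width: 0.0509
finger_force: 43.8
bmat [[0.5603 0.0811 0.021 ]]
ash [[0.5585 0.0145 0.05  ]]
rust [[ 0.5563 -0.0522  0.131 ]]
ivory [[0.4909 0.0153 0.131 ]]
straw [[0.6489 0.012  0.05  ]]
```

```bash
python3 nudge.py '[{"jaw": 0.085}, {"jaw": 0.085}, {"jaw": 0.085}, {"d": [0, 0, -0.04], "jaw": 0.085}, {"d": [0, 0, -0.08], "jaw": 0.085}]'
python3 nudge.py '[{"d": [0, 0, -0.038], "jaw": 0.085}, {"d": [0.005, -0.04, -0.038], "jaw": 0.085}, {"d": [0.01, -0.08, -0.038], "jaw": 0.085}, {"d": [0.013, -0.12, -0.038], "jaw": 0.085}, {"d": [0.016, -0.16, -0.038], "jaw": 0.085}]'
python3 nudge.py '[{"d": [0.003, -0.04, 0], "jaw": 0.085}, {"d": [0.006, -0.08, 0], "jaw": 0.085}, {"d": [0.009, -0.12, 0], "jaw": 0.085}, {"d": [0.011, -0.16, 0], "jaw": 0.085}, {"d": [0.011, -0.175, 0], "jaw": 0.085}]'
python3 nudge.py '[{"d": [0, 0, 0.04], "jaw": 0.085}, {"d": [0, 0, 0.08], "jaw": 0.085}, {"d": [0, 0, 0.1], "jaw": 0.085}, {"d": [0, 0, 0.1], "jaw": 0.085}]'
python3 - <<'E'
from h import *
p=[]
for k in range(4):
    i=shot("wrist");p.append(np.r_[manip.get_state()['tool_pos'],manip.get_state()['eef_rot'][2]%6.2832])
print(np.mean(p,0));cv2.imwrite("pics/w4.png",i["color"])
E
```

```text
t: 5.55
tool_pos: [0.5817, 0.2833, 0.2155]
eef_rot: [-3.139, -0.007, -3.141]
wrist_force: [1.4, 0.6, -0.3]
gripper_width: 0.0849
finger_force: 0.0
t: 5.97
tool_pos: [0.5673, 0.1228, 0.2563]
eef_rot: [3.141, 0.001, -3.14]
wrist_force: [1.0, -0.6, 0.2]
gripper_width: 0.0849
finger_force: 0.0
t: 6.38
tool_pos: [0.5563, -0.0555, 0.256]
eef_rot: [-3.14, 0.0, 3.138]
wrist_force: [-0.0, -1.1, -0.3]
gripper_width: 0.0851
finger_force: 0.0
t: 6.72
tool_pos: [0.5534, -0.0507, 0.1508]
eef_rot: [3.139, -0.009, 3.141]
wrist_force: [-0.6, -0.4, -0.6]
gripper_width: 0.0846
finger_force: 0.0
[ 0.55671846 -0.05104857  0.1560708   3.1418787 ]
```

View pics/w4.png

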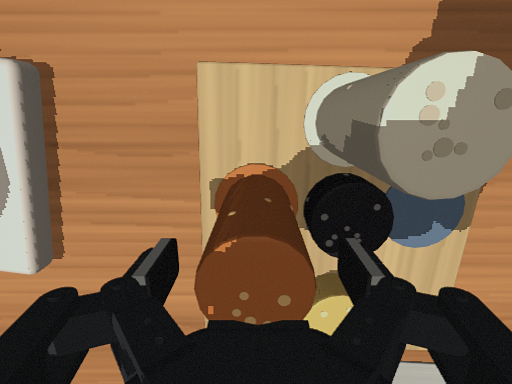

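Rust is centred at col 256 with its front rim at row 237, so it is on the grasp axis to within 1 mm.

```bash
python3 nudge.py '[{"jaw": 0.045}, {"jaw": 0.045}, {"jaw": 0.045}, {"jaw": 0.045}, {"jaw": 0.045}]' 40
python3 nudge.py '[{"d": [0, 0, -0.04], "jaw": 0.045}, {"d": [0, 0, -0.08], "jaw": 0.045}, {"d": [0, 0, -0.12], "jaw": 0.045}, {"d": [0, 0.04, -0.125], "jaw": 0.045}, {"d": [0, 0.08, -0.125], "jaw": 0.045}]'
python3 nudge.py '[{"d": [0.01, 0.039, 0], "jaw": 0.045}, {"d": [0.02, 0.078, 0], "jaw": 0.045}, {"d": [0.03, 0.116, 0], "jaw": 0.045}, {"d": [0.04, 0.154, 0], "jaw": 0.045}, {"d": [0.05, 0.192, 0], "jaw": 0.045}]'
python3 nudge.py '[{"d": [0.01, 0.039, 0], "jaw": 0.045}, {"d": [0.01, 0.062, 0], "jaw": 0.045}, {"d": [0.01, 0.062, 0.04], "jaw": 0.045}, {"d": [0.01, 0.062, 0.08], "jaw": 0.045}, {"d": [0.01, 0.062, 0.12], "jaw": 0.045}]'
python3 nudge.py '[{"d": [0, 0, 0.012], "jaw": 0.045}, {"d": [0, 0, 0.019], "jaw": 0.045}, {"d": [0, 0, 0.021], "jaw": 0.045}, {"d": [0, 0, 0.023], "jaw": 0.045}, {"d": [0, 0, 0.023], "jaw": 0.045}]'
```

```text
t: 7.33
tool_pos: [0.5576, -0.0513, 0.1574]
eef_rot: [-3.141, 0.003, -3.141]
wrist_force: [0.2, 0.2, 6.0]
gripper_width: 0.0511
finger_force: 40.7
t: 7.75
tool_pos: [0.5587, 0.0278, 0.285]
eef_rot: [-3.141, 0.008, 3.137]
wrist_force: [1.2, 0.6, -2.0]
gripper_width: 0.0511
finger_force: 43.2
t: 8.17
tool_pos: [0.5055, 0.2226, 0.2808]
eef_rot: [3.142, -0.0, -3.141]
wrist_force: [0.4, 0.8, -2.2]
gripper_width: 0.0512
finger_force: 43.2
t: 8.58
tool_pos: [0.4965, 0.2841, 0.1602]
eef_rot: [3.141, 0.002, -3.139]
wrist_force: [-0.1, 0.3, -2.8]
gripper_width: 0.051
finger_force: 43.4
t: 9.0
tool_pos: [0.4953, 0.2818, 0.1403]
eef_rot: [-3.139, -0.001, 3.141]
wrist_force: [-8.2, -6.1, 16.1]
gripper_width: 0.0511
finger_force: 44.2
```

```bash
python3 nudge.py '[{"d": [0, 0, -0.001], "jaw": 0.085}, {"d": [0, 0, -0.001], "jaw": 0.085}, {"d": [0, 0, -0.001], "jaw": 0.085}, {"d": [0, 0, -0.04], "jaw": 0.085}, {"d": [0, 0, -0.08], "jaw": 0.085}]'
python3 nudge.py '[{"d": [0, 0, -0.038], "jaw": 0.085}, {"d": [0.001, -0.04, -0.038], "jaw": 0.085}, {"d": [0.002, -0.08, -0.038], "jaw": 0.085}, {"d": [0.004, -0.12, -0.038], "jaw": 0.085}, {"d": [0.005, -0.16, -0.038], "jaw": 0.085}]'
python3 nudge.py '[{"d": [0, -0.04, 0], "jaw": 0.085}, {"d": [0, -0.08, 0], "jaw": 0.085}, {"d": [0, -0.108, 0], "jaw": 0.085}, {"d": [0, -0.108, 0.04], "jaw": 0.085}, {"d": [0, -0.108, 0.08], "jaw": 0.085}]'
python3 nudge.py '[{"d": [0, 0, 0.02], "jaw": 0.085}, {"d": [0, 0, 0.02], "jaw": 0.085}, {"d": [0, 0, 0.02], "jaw": 0.085}]'
python3 - <<'E'
from h import *
p=[]
for k in range(4):
    i=shot("wrist");p.append(np.r_[manip.get_state()['tool_pos'],manip.get_state()['eef_rot'][2]%6.2832])
print(np.mean(p,0))
h=cv2.cvtColor(i["color"],cv2.COLOR_BGR2HSV)
print([(r,*h[r,256]) for r in range(205,290,4)])
r=i["color"][290];g=cv2.cvtColor(i["color"],cv2.COLOR_BGR2GRAY)[275];print(g[180:335:3])
E
```

```text
t: 9.42
tool_pos: [0.495, 0.2822, 0.2162]
eef_rot: [-3.139, -0.006, -3.141]
wrist_force: [0.8, 0.7, 0.4]
gripper_width: 0.0849
finger_force: 0.0
t: 9.83
tool_pos: [0.4916, 0.1218, 0.2564]
eef_rot: [3.141, 0.001, -3.14]
wrist_force: [0.5, -1.0, 0.5]
gripper_width: 0.0851
finger_force: 0.0
t: 10.25
tool_pos: [0.4945, 0.0125, 0.1776]
eef_rot: [-3.141, 0.008, 3.138]
wrist_force: [0.5, 0.5, -0.7]
gripper_width: 0.085
finger_force: 0.0
t: 10.5
tool_pos: [0.4911, 0.0149, 0.1553]
eef_rot: [3.141, -0.002, -3.142]
wrist_force: [0.5, 0.1, 0.4]
gripper_width: 0.0848
finger_force: 0.0
[0.49297893 0.01490624 0.15751604 3.14218198]
[(205, np.uint8(19), np.uint8(53), np.uint8(91)), (209, np.uint8(20), np.uint8(50), np.uint8(91)), (213, np.uint8(21), np.uint8(53), np.uint8(91)), (217, np.uint8(20), np.uint8(51), np.uint8(90)), (221, np.uint8(21), np.uint8(48), np.uint8(90)), (225, np.uint8(18), np.uint8(50), np.uint8(92)), (229, np.uint8(20), np.uint8(51), np.uint8(90)), (233, np.uint8(21), np.uint8(53), np.uint8(111)), (237, np.uint8(20), np.uint8(47), np.uint8(129)), (241, np.uint8(20), np.uint8(52), np.uint8(127)), (245, np.uint8(19), np.uint8(50), np.uint8(127)), (249, np.uint8(20), np.uint8(54), np.uint8(127)), (253, np.uint8(20), np.uint8(51), np.uint8(126)), (257, np.uint8(21), np.uint8(53), np.uint8(126)), (261, np.uint8(21), np.uint8(49), np.uint8(126)), (265, np.uint8(20), np.uint8(49), np.uint8(126)), (269, np.uint8(19), np.uint8(50), np.uint8(127)), (273, np.uint8(20), np.uint8(49), np.uint8(125)), (277, np.uint8(20), np.uint8(49), np.uint8(126)), (281, np.uint8(20), np.uint8(51), np.uint8(126)), (285, np.uint8(20), np.uint8(54), np.uint8(117)), (289, np.uint8(20), np.uint8(49), np.uint8(125))]
[121 119 118 120 118 120 120 105 119 117 117 118 120 119 119 116 117  97
  98 100 100 100 116 118 119 120 118 119 120 117 119 119 118 117 116 119
 117 119 119 119 118 118 118 118 118 117 121 105 107 105 108 106]
```

```bash
python3 nudge.py '[{"jaw": 0.045}, {"jaw": 0.045}, {"jaw": 0.045}, {"jaw": 0.045}, {"jaw": 0.045}]' 40
python3 nudge.py '[{"d": [0, 0, -0.04], "jaw": 0.045}, {"d": [0, 0, -0.08], "jaw": 0.045}, {"d": [0.02, 0.03, -0.1], "jaw": 0.045}, {"d": [0.04, 0.064, -0.1], "jaw": 0.045}, {"d": [0.06, 0.098, -0.1], "jaw": 0.045}]'
python3 nudge.py '[{"d": [0.01, 0.04, 0], "jaw": 0.045}, {"d": [0.022, 0.08, 0], "jaw": 0.045}, {"d": [0.022, 0.12, 0], "jaw": 0.045}, {"d": [0.022, 0.16, 0], "jaw": 0.045}, {"d": [0.022, 0.17, 0], "jaw": 0.045}]'
python3 nudge.py '[{"d": [0, 0, 0.04], "jaw": 0.045}, {"d": [0, 0, 0.08], "jaw": 0.045}, {"d": [0, 0, 0.11], "jaw": 0.045}, {"d": [0, 0, 0.116], "jaw": 0.045}, {"d": [0, 0, 0.117], "jaw": 0.045}]'
python3 nudge.py '[{"jaw": 0.045}, {"jaw": 0.045}]'
python3 -c "
from h import *
shot('top','t2.png')"
```

```text
t: 11.12
tool_pos: [0.4923, 0.015, 0.1569]
eef_rot: [3.141, 0.002, -3.141]
wrist_force: [-0.0, 1.5, 5.4]
gripper_width: 0.0511
finger_force: 40.9
t: 11.53
tool_pos: [0.432, 0.1134, 0.2575]
eef_rot: [3.141, 0.004, 3.139]
wrist_force: [0.5, 1.1, -2.8]
gripper_width: 0.0511
finger_force: 43.4
t: 11.95
tool_pos: [0.409, 0.2875, 0.2559]
eef_rot: [3.139, 0.001, -3.137]
wrist_force: [0.5, 0.6, -1.7]
gripper_width: 0.0513
finger_force: 43.2
t: 12.37
tool_pos: [0.4086, 0.2825, 0.1382]
eef_rot: [-3.141, -0.003, -3.141]
wrist_force: [-1.1, -0.1, -0.6]
gripper_width: 0.0512
finger_force: 43.1
t: 12.53
tool_pos: [0.4096, 0.2825, 0.1389]
eef_rot: [-3.141, -0.0, 3.141]
wrist_force: [-0.5, -0.6, -2.6]
gripper_width: 0.0514
finger_force: 43.0
```

View pics/t2.png

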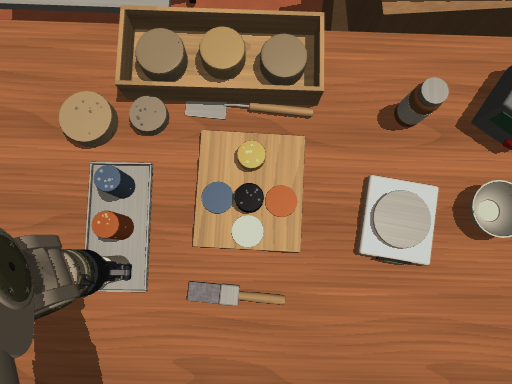

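Blue and rust stand in the tray, with ivory held at its near end. The bare mats are at blue (217,198), rust (281,201) and ivory (248,231), and ash is undisturbed at (249,198).

```bash
python3 nudge.py '[{"d": [0, 0, 0.001], "jaw": 0.045}, {"d": [0, 0, 0.002], "jaw": 0.045}, {"d": [0, 0, 0.002], "jaw": 0.085}, {"d": [0, 0, 0.002], "jaw": 0.085}, {"d": [0, 0, 0.002], "jaw": 0.085}]'
python3 nudge.py '[{"d": [0, 0, -0.04], "jaw": 0.085}, {"d": [0, 0, -0.08], "jaw": 0.085}, {"d": [0, 0, -0.11], "jaw": 0.085}, {"d": [-0.02, -0.035, -0.11], "jaw": 0.085}, {"d": [-0.04, -0.07, -0.11], "jaw": 0.085}]'
python3 nudge.py '[{"d": [-0.02, -0.036, 0], "jaw": 0.085}, {"d": [-0.04, -0.072, 0], "jaw": 0.085}, {"d": [-0.06, -0.108, 0], "jaw": 0.085}, {"d": [-0.08, -0.143, 0], "jaw": 0.085}, {"d": [-0.1, -0.179, 0], "jaw": 0.085}]'
python3 nudge.py '[{"d": [-0.01, -0.0185, 0], "jaw": 0.085}, {"d": [-0.01, -0.0185, 0], "jaw": 0.085}]'
python3 - <<'E'
from h import *
j=shot("top","t3.png");w=shot("wrist","w5.png");print(np.mean([ (shot("top"),manip.get_state()['tool_pos'])[1] for _ in range(4)],0))
i=cv2.imread("pics/t2.png");j["color"]=i
h=cv2.cvtColor(i,cv2.COLOR_BGR2HSV)
for n,p,lo,hi,z in [("blue",(217,198),(95,40,60),(125,255,255),.021),("rust",(281,201),(3,170,140),(12,255,255),.021),("ivory",(248,231),(0,0,150),(180,80,255),.021),("ash",(249,198),(0,0,0),(180,255,50),.05)]:
    roi=np.zeros(h.shape[:2],np.uint8);cv2.circle(roi,p,20,255,-1)
    b=blobs(cv2.inRange(h,lo,hi)&roi,50)[0];M=cv2.moments(b);c=(M["m10"]/M["m00"],M["m01"]/M["m00"]);print(n,np.round(c,1),cv2.contourArea(b),cast(j,c,z).round(4))
g=cv2.cvtColor(i,cv2.COLOR_BGR2GRAY)[185:255,365:440];c=cv2.HoughCircles(cv2.GaussianBlur(g,(3,3),0),cv2.HOUGH_GRADIENT,1,50,param1=80,param2=15,minRadius=25,maxRadius=33)
print(c); c=c[0,0,:2]+[365,185] ;print("pan",cast(j,c,.042))
E
```

```text
t: 13.0
tool_pos: [0.4098, 0.2829, 0.1371]
eef_rot: [3.141, 0.001, -3.141]
wrist_force: [-0.5, 0.1, -0.3]
gripper_width: 0.0842
finger_force: 0.0
t: 13.42
tool_pos: [0.4507, 0.2141, 0.2497]
eef_rot: [3.14, 0.006, -3.136]
wrist_force: [1.4, 0.6, -0.4]
gripper_width: 0.085
finger_force: 0.0
t: 13.83
tool_pos: [0.5503, 0.0321, 0.247]
eef_rot: [3.141, 0.0, -3.141]
wrist_force: [1.2, 1.0, -0.8]
gripper_width: 0.0847
finger_force: 0.0
t: 14.0
tool_pos: [0.562, 0.0112, 0.2465]
eef_rot: [-3.14, 0.002, 3.136]
wrist_force: [0.4, 0.6, -0.4]
gripper_width: 0.085
finger_force: 0.0
[0.55908016 0.01618839 0.24674563]
blue [217.2 197.1] 721.5 [[0.5607 0.0806 0.021 ]]
rust [280.8 200.8] 715.5 [[ 0.5564 -0.0531  0.021 ]]
ivory [247.4 230.8] 778.0 [[0.4919 0.0154 0.021 ]]
ash [248.6 197.5] 626.0 [[0.5581 0.0147 0.05  ]]
[[[34.5 33.5 29.4]]]
pan [[ 0.52388474 -0.29613279  0.042     ]]
```

View pics/w5.png

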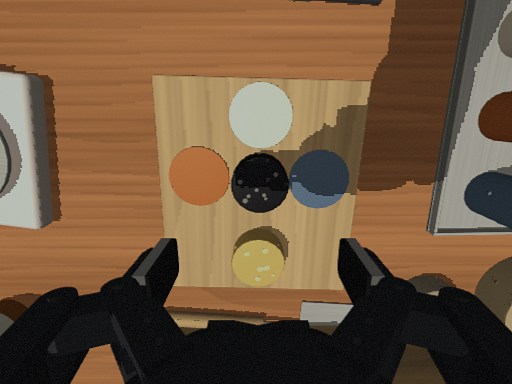

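Ash is at (260,183), clear of everything. The mats are at (199,176), (319,179) and (261,114), and straw is unmoved. I'll descend on the ash.

```bash
python3 nudge.py '[{"d": [0, 0, 0.04], "jaw": 0.085}, {"d": [0, 0, 0.08], "jaw": 0.085}, {"d": [0, 0, 0.11], "jaw": 0.085}, {"d": [0, 0, 0.135], "jaw": 0.085}, {"d": [0, 0, 0.146], "jaw": 0.085}]'
python3 nudge.py '[{"jaw": 0.085}, {"jaw": 0.05}, {"jaw": 0.05}, {"jaw": 0.05}, {"jaw": 0.05}]' 30
python3 -c "
from h import *
shot('wrist','w6.png')"
```

```text
t: 14.72
tool_pos: [0.557, 0.0169, 0.0976]
eef_rot: [3.141, -0.005, -3.139]
wrist_force: [-0.6, 0.0, 0.2]
gripper_width: 0.0848
finger_force: 0.0
t: 15.13
tool_pos: [0.5612, 0.0155, 0.1033]
eef_rot: [-3.142, 0.004, -3.141]
wrist_force: [-0.5, 1.0, 6.7]
gripper_width: 0.0586
finger_force: 33.0
```

View pics/w6.png

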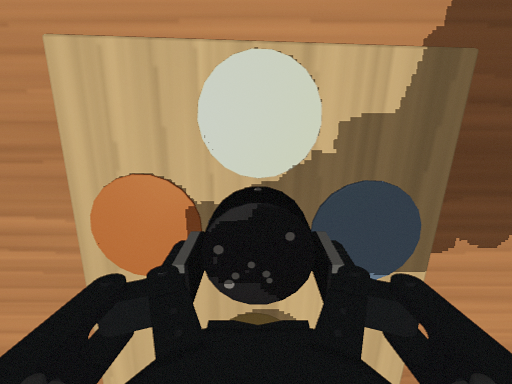

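The ash is gripped between the pads, centred at col 258. I'll lift it and carry it to the scale.

```bash
python3 nudge.py '[{"d": [0, 0, -0.03], "jaw": 0.05}, {"d": [0, 0, -0.07], "jaw": 0.05}, {"d": [0, 0, -0.11], "jaw": 0.05}, {"d": [0.004, -0.035, -0.12], "jaw": 0.05}, {"d": [0.008, -0.07, -0.12], "jaw": 0.05}]'
python3 nudge.py '[{"d": [0.004, -0.04, 0], "jaw": 0.05}, {"d": [0.009, -0.08, 0], "jaw": 0.05}, {"d": [0.014, -0.12, 0], "jaw": 0.05}, {"d": [0.019, -0.16, 0], "jaw": 0.05}, {"d": [0.024, -0.2, 0], "jaw": 0.05}]'
python3 nudge.py '[{"d": [0.004, -0.0435, 0], "jaw": 0.05}, {"d": [0.004, -0.0435, 0], "jaw": 0.05}, {"d": [0.004, -0.0435, 0], "jaw": 0.05}]'
python3 - <<'E'
from h import *
j=shot("top");w=shot("wrist","w7.png");print(np.mean([ (shot("top"),manip.get_state()['tool_pos'])[1] for _ in range(4)],0))
cv2.imwrite("pics/t4.png",cv2.resize(j["color"][160:280,340:460],None,fx=4,fy=4,interpolation=cv2.INTER_CUBIC))
w0=cv2.imread("pics/t2.png");cv2.imwrite("pics/t2s.png",np.hstack([cv2.resize(w0[170:270,355:445],(540,600),interpolation=cv2.INTER_CUBIC)]))
E
```

```text
t: 15.6
tool_pos: [0.5544, -0.0545, 0.2267]
eef_rot: [-3.139, 0.01, -3.137]
wrist_force: [0.3, -0.4, -0.6]
gripper_width: 0.0585
finger_force: 33.3
t: 16.02
tool_pos: [0.5273, -0.2566, 0.2219]
eef_rot: [-3.141, 0.001, -3.141]
wrist_force: [1.4, 0.0, -1.0]
gripper_width: 0.0589
finger_force: 33.3
t: 16.27
tool_pos: [0.5233, -0.301, 0.2213]
eef_rot: [-3.141, 0.001, 3.137]
wrist_force: [0.0, 0.6, -1.5]
gripper_width: 0.0586
finger_force: 33.3
[ 0.52389818 -0.29670984  0.22110705]
```

View pics/w7.png

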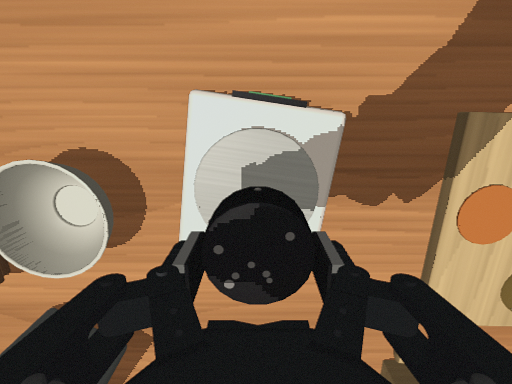

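View pics/t2s.png

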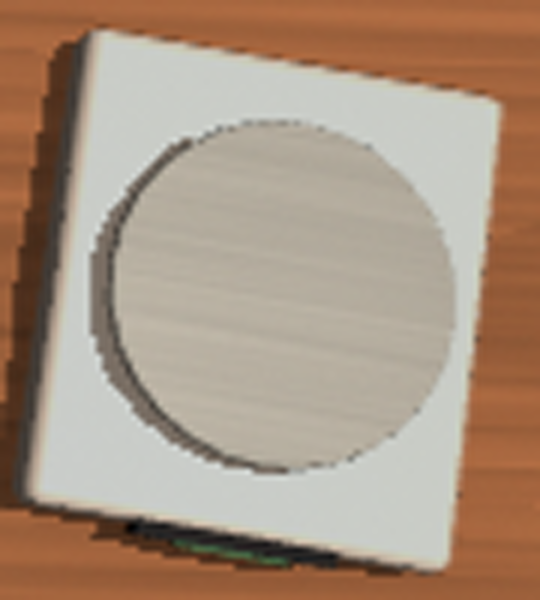

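The crop shows the pan top spanning cols 112–456 and rows 122–472, so its centre is at pixel (401.9,219.1), world (0.5227,-0.301). The wrist view puts the pan centre at col 256.5. I'll shift 3 mm in -y and lower.

```bash
python3 nudge.py '[{"d": [0.001, -0.003, 0.03], "jaw": 0.05}, {"d": [0.001, -0.003, 0.06], "jaw": 0.05}, {"d": [0.001, -0.003, 0.085], "jaw": 0.05}, {"d": [0.001, -0.003, 0.093], "jaw": 0.05}, {"d": [0.001, -0.003, 0.093], "jaw": 0.05}]'
python3 nudge.py '[{"d": [0, 0, 0.0015], "jaw": 0.05}, {"d": [0, 0, 0.003], "jaw": 0.05}, {"d": [0, 0, 0.003], "jaw": 0.05}]'
```

```text
t: 16.98
tool_pos: [0.5223, -0.2992, 0.1272]
eef_rot: [3.14, -0.002, -3.139]
wrist_force: [-0.3, -0.5, -1.5]
gripper_width: 0.0588
finger_force: 35.4
t: 17.23
tool_pos: [0.5233, -0.3006, 0.126]
eef_rot: [-3.142, 0.001, -3.14]
wrist_force: [-0.2, 2.0, 3.7]
gripper_width: 0.0589
finger_force: 35.7
```

```bash
python3 nudge.py '[{"jaw": 0.085}, {"jaw": 0.085}, {"jaw": 0.085}, {"d": [0, 0, -0.04], "jaw": 0.085}, {"d": [0, 0, -0.08], "jaw": 0.085}]'
python3 nudge.py '[{"d": [0, 0, -0.04], "jaw": 0.085}, {"d": [0, 0.04, -0.05], "jaw": 0.085}, {"d": [0, 0.08, -0.05], "jaw": 0.085}, {"d": [0, 0.12, -0.05], "jaw": 0.085}, {"d": [0, 0.16, -0.05], "jaw": 0.085}]'
python3 - <<'E'
from h import *
j=shot("top","t5.png");i=j["color"];h=cv2.cvtColor(i,cv2.COLOR_BGR2HSV)
roi=np.zeros(h.shape[:2],np.uint8);cv2.circle(roi,(402,218),26,255,-1)
b=blobs(cv2.inRange(h,(0,0,0),(180,255,60))&roi,50)[0];print(cv2.boundingRect(b));(c,r)=cv2.minEnclosingCircle(b);print(c,r,cast(j,c,.074))
E
```

```text
t: 17.65
tool_pos: [0.5211, -0.2999, 0.2029]
eef_rot: [3.137, -0.006, -3.141]
wrist_force: [1.1, -0.6, 0.2]
gripper_width: 0.0851
finger_force: 0.0
t: 18.07
tool_pos: [0.5226, -0.14, 0.2555]
eef_rot: [-3.141, 0.002, 3.14]
wrist_force: [-0.1, 0.2, 0.4]
gripper_width: 0.0848
finger_force: 0.0
(376, 193, 22, 32)
(387.0, 208.5) 18.445966720581055 [[ 0.54051312 -0.26044575  0.074     ]]
```

```bash
python3 nudge.py '[{"d": [0.01, 0.04, 0], "jaw": 0.085}, {"d": [0.02, 0.08, 0], "jaw": 0.085}, {"d": [0.03, 0.12, 0], "jaw": 0.085}, {"d": [0.04, 0.16, 0], "jaw": 0.085}, {"d": [0.05, 0.198, 0], "jaw": 0.085}]'
python3 nudge.py '[{"d": [0.01, 0.04, 0], "jaw": 0.085}, {"d": [0.02, 0.08, 0], "jaw": 0.085}, {"d": [0.03, 0.12, 0], "jaw": 0.085}, {"d": [0.04, 0.16, 0], "jaw": 0.085}, {"d": [0.05, 0.198, 0], "jaw": 0.085}]'
python3 nudge.py '[{"d": [0.014, 0.0265, 0], "jaw": 0.085}, {"d": [0.014, 0.0265, 0], "jaw": 0.085}, {"d": [0.014, 0.0265, 0], "jaw": 0.085}]'
python3 - <<'E'
from h import *
j=shot("top","t6.png");i=j["color"];h=cv2.cvtColor(i,cv2.COLOR_BGR2HSV)
roi=np.zeros(h.shape[:2],np.uint8);cv2.circle(roi,(402,218),26,255,-1)
b=blobs(cv2.inRange(h,(0,0,0),(180,255,60))&roi,50)[0];print(cv2.boundingRect(b));(c,r)=cv2.minEnclosingCircle(b);print(c,r,cast(j,c,.074))
w=shot("wrist","w8.png");print(np.mean([ (shot("top"),manip.get_state()['tool_pos'])[1] for _ in range(4)],0))
E
```

```text
t: 18.53
tool_pos: [0.472, 0.0584, 0.2551]
eef_rot: [3.141, 0.001, 3.142]
wrist_force: [0.7, 0.2, -0.1]
gripper_width: 0.0853
finger_force: 0.0
t: 18.95
tool_pos: [0.422, 0.2567, 0.2552]
eef_rot: [3.141, 0.001, -3.141]
wrist_force: [1.2, -0.3, 0.3]
gripper_width: 0.0851
finger_force: 0.0
t: 19.2
tool_pos: [0.4079, 0.2827, 0.2549]
eef_rot: [-3.141, 0.0, -3.138]
wrist_force: [-0.1, 0.3, 0.1]
gripper_width: 0.0845
finger_force: 0.0
(388, 204, 34, 31)
(404.5072937011719, 219.04014587402344) 16.77066421508789 [[ 0.5204652  -0.29496854  0.074     ]]
[0.40921758 0.28042125 0.25492313]
```

View pics/w8.png

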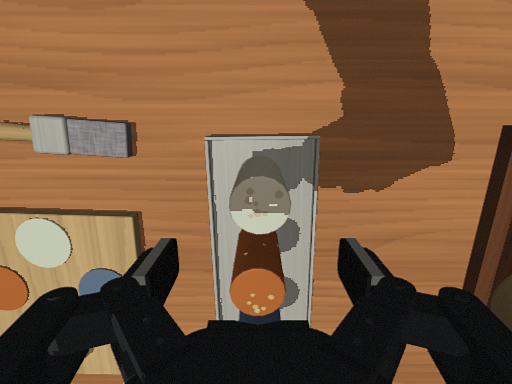

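Ivory stands at (260,203) and rust behind it at (258,292), both in line with the fingers. Ash is on the pan at about (0.5205,-0.295), biased by its visible side.

```bash
python3 nudge.py '[{"d": [0, 0, 0.04], "jaw": 0.085}, {"d": [0, 0, 0.08], "jaw": 0.085}, {"d": [0, 0, 0.105], "jaw": 0.085}, {"d": [0, 0, 0.117], "jaw": 0.085}, {"d": [0, 0, 0.117], "jaw": 0.085}]'
python3 nudge.py '[{"jaw": 0.045}, {"jaw": 0.045}, {"jaw": 0.045}, {"jaw": 0.045}, {"jaw": 0.045}]' 40
python3 nudge.py '[{"d": [0, 0, -0.04], "jaw": 0.045}, {"d": [0, 0, -0.08], "jaw": 0.045}, {"d": [0, -0.04, -0.1], "jaw": 0.045}, {"d": [0, -0.08, -0.1], "jaw": 0.045}, {"d": [0, -0.12, -0.1], "jaw": 0.045}]'
python3 nudge.py '[{"d": [-0.02, -0.036, 0], "jaw": 0.045}, {"d": [-0.04, -0.072, 0], "jaw": 0.045}, {"d": [-0.06, -0.108, 0], "jaw": 0.045}, {"d": [-0.08, -0.144, 0], "jaw": 0.045}, {"d": [-0.083, -0.147, 0], "jaw": 0.045}]'
python3 nudge.py '[{"jaw": 0.045}, {"jaw": 0.045}]'
python3 - <<'E'
from h import *
j=shot("top");w=shot("wrist","w9.png");print(np.mean([ (shot("top"),manip.get_state()['tool_pos'])[1] for _ in range(6)],0))
h=cv2.cvtColor(w["color"],cv2.COLOR_BGR2GRAY);print(h[215:250:2,257])
E
```

```text
t: 19.92
tool_pos: [0.407, 0.2795, 0.1347]
eef_rot: [-3.139, -0.006, 3.14]
wrist_force: [-0.7, 0.4, 0.2]
gripper_width: 0.0851
finger_force: 0.0
t: 20.33
tool_pos: [0.4098, 0.2819, 0.1396]
eef_rot: [3.14, 0.003, -3.141]
wrist_force: [0.2, -0.3, 6.6]
gripper_width: 0.0511
finger_force: 41.5
t: 20.75
tool_pos: [0.4094, 0.161, 0.2401]
eef_rot: [3.141, 0.005, -3.138]
wrist_force: [1.2, -0.8, -2.3]
gripper_width: 0.0513
finger_force: 43.4
t: 21.17
tool_pos: [0.495, 0.0089, 0.2383]
eef_rot: [-3.139, 0.004, 3.136]
wrist_force: [1.2, 1.0, -2.1]
gripper_width: 0.0513
finger_force: 43.7
t: 21.33
tool_pos: [0.4911, 0.0143, 0.2376]
eef_rot: [3.141, -0.001, 3.141]
wrist_force: [-0.4, -0.4, -3.3]
gripper_width: 0.0514
finger_force: 43.7
[0.49107727 0.01556429 0.23794325]
[ 88  88  88  90  89  89  87  89  89  89  87  95 105 130 129 125 125 125]
```

View pics/w9.png

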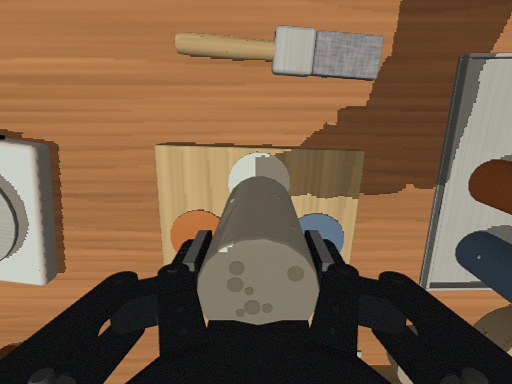

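The held ivory drum is over its mat, with the mat's centre at col 259 against the drum at 258. By calculation the x offset is under 1 mm, so I'll lower it.

```bash
python3 nudge.py '[{"d": [0, 0, 0.035], "jaw": 0.045}, {"d": [0, 0, 0.065], "jaw": 0.045}, {"d": [0, 0, 0.08], "jaw": 0.045}, {"d": [0, 0, 0.081], "jaw": 0.045}, {"d": [0, 0, 0.081], "jaw": 0.045}]'
python3 nudge.py '[{"d": [0, 0, 0.001], "jaw": 0.045}, {"d": [0, 0, 0.002], "jaw": 0.045}, {"d": [0, 0, 0.002], "jaw": 0.045}]'
python3 nudge.py '[{"d": [0, 0, 0.001], "jaw": 0.045}, {"d": [0, 0, 0.001], "jaw": 0.045}]'
```

```text
t: 22.15
tool_pos: [0.4912, 0.0149, 0.1563]
eef_rot: [3.141, -0.001, -3.141]
wrist_force: [-0.8, 0.5, -1.5]
gripper_width: 0.0514
finger_force: 42.6
t: 22.4
tool_pos: [0.4918, 0.0144, 0.1551]
eef_rot: [-3.142, 0.0, -3.141]
wrist_force: [0.5, 0.3, -1.5]
gripper_width: 0.0508
finger_force: 42.6
t: 22.57
tool_pos: [0.492, 0.0143, 0.1547]
eef_rot: [-3.142, 0.001, -3.141]
wrist_force: [-1.0, 0.2, 3.6]
gripper_width: 0.0514
finger_force: 42.9
```

```bash
python3 nudge.py '[{"jaw": 0.085}, {"jaw": 0.085}, {"jaw": 0.085}, {"d": [0, 0, -0.04], "jaw": 0.085}, {"d": [0, 0, -0.08], "jaw": 0.085}]'
python3 nudge.py '[{"d": [0, 0, -0.02], "jaw": 0.085}, {"d": [0, 0.04, -0.02], "jaw": 0.085}, {"d": [0, 0.08, -0.02], "jaw": 0.085}, {"d": [-0.002, 0.12, -0.02], "jaw": 0.085}, {"d": [-0.004, 0.16, -0.02], "jaw": 0.085}]'
python3 nudge.py '[{"d": [0, 0.04, 0], "jaw": 0.085}, {"d": [0, 0.08, 0], "jaw": 0.085}, {"d": [0, 0.1065, 0], "jaw": 0.085}, {"d": [0, 0.1065, 0.04], "jaw": 0.085}, {"d": [0, 0.1065, 0.08], "jaw": 0.085}]'
python3 nudge.py '[{"d": [0, 0, 0.025], "jaw": 0.085}, {"d": [0, 0, 0.036], "jaw": 0.085}, {"d": [0, 0, 0.036], "jaw": 0.085}]'
python3 nudge.py '[{"jaw": 0.045}, {"jaw": 0.045}, {"jaw": 0.045}, {"jaw": 0.045}, {"jaw": 0.045}]' 40
```

```text
t: 22.98
tool_pos: [0.4897, 0.0146, 0.2325]
eef_rot: [3.141, -0.006, -3.142]
wrist_force: [1.0, 0.5, 0.8]
gripper_width: 0.0851
finger_force: 0.0
t: 23.4
tool_pos: [0.4957, 0.1757, 0.2544]
eef_rot: [3.141, 0.001, 3.14]
wrist_force: [-0.4, -0.5, 0.5]
gripper_width: 0.0851
finger_force: 0.0
t: 23.82
tool_pos: [0.4976, 0.284, 0.1755]
eef_rot: [3.139, 0.007, -3.138]
wrist_force: [-0.2, -0.8, -0.9]
gripper_width: 0.085
finger_force: 0.0
t: 24.07
tool_pos: [0.4938, 0.2802, 0.1349]
eef_rot: [-3.139, -0.005, -3.141]
wrist_force: [0.5, -0.5, -0.3]
gripper_width: 0.0849
finger_force: 0.0
t: 24.48
tool_pos: [0.4973, 0.2813, 0.1404]
eef_rot: [3.14, 0.005, 3.141]
wrist_force: [0.1, -0.8, 7.3]
gripper_width: 0.0511
finger_force: 42.2
```

```bash
python3 nudge.py '[{"d": [0, 0, -0.04], "jaw": 0.045}, {"d": [0, 0, -0.08], "jaw": 0.045}, {"d": [0, 0, -0.12], "jaw": 0.045}, {"d": [-0.015, -0.036, -0.14], "jaw": 0.045}, {"d": [-0.03, -0.072, -0.14], "jaw": 0.045}]'
python3 nudge.py '[{"d": [-0.015, -0.038, 0], "jaw": 0.045}, {"d": [-0.03, -0.076, 0], "jaw": 0.045}, {"d": [-0.0315, -0.116, 0], "jaw": 0.045}, {"d": [-0.0315, -0.156, 0], "jaw": 0.045}, {"d": [-0.0315, -0.196, 0], "jaw": 0.045}]'
python3 nudge.py '[{"d": [0, -0.038, 0], "jaw": 0.045}, {"d": [0, -0.0665, 0], "jaw": 0.045}, {"d": [0, -0.0665, 0], "jaw": 0.045}, {"d": [0, -0.0665, 0.03], "jaw": 0.045}, {"d": [0, -0.0665, 0.04], "jaw": 0.045}]'
python3 nudge.py '[{"jaw": 0.045}, {"jaw": 0.045}]'
python3 - <<'E'
from h import *
j=shot("top");w=shot("wrist","w10.png");print(np.mean([ (shot("top"),manip.get_state()['tool_pos'])[1] for _ in range(8)],0))
h=cv2.cvtColor(w["color"],cv2.COLOR_BGR2HSV)[:,:,2];print(h[215:255:2,257],h[160:200:2,257])
for c in (j["color"],):
  m=cv2.inRange(cv2.cvtColor(c,cv2.COLOR_BGR2HSV),(0,0,110),(180,90,255));r=np.zeros_like(m);cv2.circle(r,(248,228),22,255,-1);b=blobs(m&r,50)[0];print(cv2.boundingRect(b))
E
```

```text
t: 24.9
tool_pos: [0.5274, 0.2106, 0.2846]
eef_rot: [3.138, 0.011, -3.136]
wrist_force: [1.7, 0.4, -1.5]
gripper_width: 0.051
finger_force: 43.1
t: 25.32
tool_pos: [0.557, 0.0109, 0.2783]
eef_rot: [3.142, 0.001, -3.141]
wrist_force: [1.1, 0.4, -2.5]
gripper_width: 0.0512
finger_force: 43.1
t: 25.73
tool_pos: [0.5563, -0.0541, 0.236]
eef_rot: [3.141, -0.002, 3.14]
wrist_force: [-0.6, 1.1, -3.0]
gripper_width: 0.0509
finger_force: 43.2
t: 25.9
tool_pos: [0.5565, -0.0529, 0.2375]
eef_rot: [3.141, -0.002, -3.141]
wrist_force: [-0.2, 0.1, -1.7]
gripper_width: 0.0515
finger_force: 43.2
[ 0.55760025 -0.05331329  0.23871817]
[ 77  73  75  74  74  76  83 101 113 111 107 109 108 107 107 108 107 106
 108 106] [107 107 108 108 107 102  73  76  75  75  75  76  77  76  74  76  75  76
  75  78]
(244, 212, 27, 39)
```

View pics/w10.png

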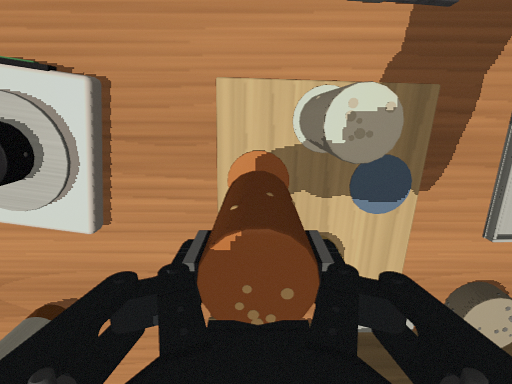

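Ivory stands on its mat and rust hangs over its own. The rim is at row 229, so rust sits about 2 mm too low in x. I'll correct that while lowering.

```bash
python3 nudge.py '[{"d": [-0.002, 0, 0.035], "jaw": 0.045}, {"d": [-0.002, 0, 0.065], "jaw": 0.045}, {"d": [-0.002, 0, 0.08], "jaw": 0.045}, {"d": [-0.002, 0, 0.081], "jaw": 0.045}, {"d": [-0.002, 0, 0.081], "jaw": 0.045}]'
python3 nudge.py '[{"d": [0, 0, 0.001], "jaw": 0.045}, {"d": [0, 0, 0.002], "jaw": 0.045}, {"d": [0, 0, 0.003], "jaw": 0.045}, {"d": [0, 0, 0.003], "jaw": 0.045}]'
```

```text
t: 26.82
tool_pos: [0.5589, -0.0535, 0.1563]
eef_rot: [3.141, -0.001, -3.141]
wrist_force: [0.1, 1.1, -1.6]
gripper_width: 0.0511
finger_force: 43.2
t: 27.15
tool_pos: [0.5594, -0.0536, 0.1549]
eef_rot: [-3.141, 0.001, -3.141]
wrist_force: [-1.3, 0.7, 4.1]
gripper_width: 0.0512
finger_force: 43.8
```

```bash
python3 nudge.py '[{"jaw": 0.085}, {"jaw": 0.085}, {"jaw": 0.085}, {"d": [0, 0, -0.04], "jaw": 0.085}, {"d": [0, 0, -0.08], "jaw": 0.085}]'
python3 nudge.py '[{"d": [0, 0, -0.02], "jaw": 0.085}, {"d": [-0.003, 0.04, -0.02], "jaw": 0.085}, {"d": [-0.006, 0.08, -0.02], "jaw": 0.085}, {"d": [-0.009, 0.12, -0.02], "jaw": 0.085}, {"d": [-0.012, 0.16, -0.02], "jaw": 0.085}]'
python3 nudge.py '[{"d": [-0.003, 0.04, 0], "jaw": 0.085}, {"d": [-0.006, 0.08, 0], "jaw": 0.085}, {"d": [-0.009, 0.12, 0], "jaw": 0.085}, {"d": [-0.011, 0.16, 0], "jaw": 0.085}, {"d": [-0.011, 0.176, 0], "jaw": 0.085}]'
python3 nudge.py '[{"d": [0, 0, 0.03], "jaw": 0.085}, {"d": [0, 0, 0.07], "jaw": 0.085}, {"d": [0, 0, 0.1], "jaw": 0.085}, {"d": [0, 0, 0.116], "jaw": 0.085}, {"d": [0, 0, 0.116], "jaw": 0.085}]'
python3 nudge.py '[{"jaw": 0.045}, {"jaw": 0.045}, {"jaw": 0.045}, {"jaw": 0.045}, {"jaw": 0.045}]' 40
```

```text
t: 27.57
tool_pos: [0.5573, -0.0531, 0.2321]
eef_rot: [3.14, -0.007, -3.141]
wrist_force: [1.1, 0.1, 0.2]
gripper_width: 0.0851
finger_force: 0.0
t: 27.98
tool_pos: [0.5713, 0.1077, 0.2543]
eef_rot: [3.141, 0.001, 3.14]
wrist_force: [0.4, -0.1, -0.1]
gripper_width: 0.0851
finger_force: 0.0
t: 28.4
tool_pos: [0.5818, 0.2872, 0.2536]
eef_rot: [3.14, 0.001, -3.137]
wrist_force: [0.1, -0.7, 0.1]
gripper_width: 0.0851
finger_force: 0.0
t: 28.82
tool_pos: [0.5793, 0.2812, 0.1328]
eef_rot: [-3.139, -0.008, -3.142]
wrist_force: [-0.6, -0.9, 0.1]
gripper_width: 0.085
finger_force: 0.0
t: 29.23
tool_pos: [0.5835, 0.2828, 0.1403]
eef_rot: [3.14, 0.004, -3.141]
wrist_force: [0.7, 1.6, 6.0]
gripper_width: 0.0515
finger_force: 42.0
```

```bash
python3 nudge.py '[{"d": [0, 0, -0.04], "jaw": 0.045}, {"d": [0, 0, -0.08], "jaw": 0.045}, {"d": [0.004, -0.036, -0.1], "jaw": 0.045}, {"d": [0.008, -0.076, -0.1], "jaw": 0.045}, {"d": [0.012, -0.116, -0.1], "jaw": 0.045}]'
python3 nudge.py '[{"d": [0.004, -0.04, 0], "jaw": 0.045}, {"d": [0.008, -0.08, 0], "jaw": 0.045}, {"d": [0.008, -0.0863, 0], "jaw": 0.045}, {"d": [0.008, -0.0863, 0], "jaw": 0.045}, {"d": [0.008, -0.0863, 0], "jaw": 0.045}]'
python3 - <<'E'
from h import *
j=shot("top");w=shot("wrist","w11.png");print(np.mean([ (shot("top"),manip.get_state()['tool_pos'])[1] for _ in range(8)],0))
h=cv2.cvtColor(w["color"],cv2.COLOR_BGR2HSV)[:,:,2];print(h[215:255:2,257],h[160:200:2,257])
c=w["color"].copy();m=cv2.inRange(cv2.cvtColor(c,cv2.COLOR_BGR2HSV),(95,30,20),(125,255,255));ys,xs=np.nonzero(m[:200]);
print([(r,*np.nonzero(m[r])[0][[0,-1]]) for r in (150,160,165,190,260,280) if m[r].any()])
E
```

```text
t: 29.65
tool_pos: [0.5708, 0.1661, 0.2404]
eef_rot: [3.141, 0.005, -3.139]
wrist_force: [0.8, 0.7, -2.2]
gripper_width: 0.0513
finger_force: 43.1
t: 30.07
tool_pos: [0.5622, 0.0799, 0.2381]
eef_rot: [3.141, 0.0, 3.14]
wrist_force: [-0.0, 0.6, -1.7]
gripper_width: 0.0512
finger_force: 43.4
[0.56218437 0.08124844 0.23777256]
[ 55  58  57  57  55  56  56  59  71  88  83  79  78  78  80  78  79 101
 103 101] [80 83 80 82 79 82 56 54 56 55 58 54 57 57 57 57 57 57 57 55]
[(150, np.int64(252), np.int64(265)), (160, np.int64(236), np.int64(281)), (165, np.int64(232), np.int64(285)), (190, np.int64(230), np.int64(288)), (260, np.int64(175), np.int64(342)), (280, np.int64(109), np.int64(410))]
```

```bash
python3 nudge.py '[{"d": [-0.001, 0, 0.035], "jaw": 0.045}, {"d": [-0.001, 0, 0.065], "jaw": 0.045}, {"d": [-0.001, 0, 0.08], "jaw": 0.045}, {"d": [-0.001, 0, 0.081], "jaw": 0.045}, {"d": [-0.001, 0, 0.081], "jaw": 0.045}]'
python3 nudge.py '[{"d": [0, 0, 0.001], "jaw": 0.045}, {"d": [0, 0, 0.002], "jaw": 0.045}, {"d": [0, 0, 0.003], "jaw": 0.045}, {"d": [0, 0, 0.003], "jaw": 0.045}]'
```

```text
t: 30.98
tool_pos: [0.5628, 0.0803, 0.1562]
eef_rot: [3.142, -0.001, -3.141]
wrist_force: [0.2, -0.5, -1.9]
gripper_width: 0.0511
finger_force: 42.7
t: 31.32
tool_pos: [0.5635, 0.0801, 0.1548]
eef_rot: [3.142, 0.001, -3.141]
wrist_force: [-1.0, -0.3, 2.3]
gripper_width: 0.0513
finger_force: 42.9
```

Contact. I'll release, go up, and back off towards the tray for a clear final view.

```bash
python3 nudge.py '[{"jaw": 0.085}, {"jaw": 0.085}, {"jaw": 0.085}, {"d": [0, 0, -0.04], "jaw": 0.085}, {"d": [0, 0, -0.08], "jaw": 0.085}]'
python3 nudge.py '[{"d": [0, 0, -0.04], "jaw": 0.085}, {"d": [0.02, 0.035, -0.07], "jaw": 0.085}, {"d": [0.04, 0.07, -0.07], "jaw": 0.085}, {"d": [0.06, 0.105, -0.07], "jaw": 0.085}, {"d": [0.08, 0.14, -0.07], "jaw": 0.085}]'
python3 nudge.py '[{"d": [0.015, 0.035, 0], "jaw": 0.085}, {"d": [0.03, 0.07, 0], "jaw": 0.085}, {"d": [0.045, 0.105, 0], "jaw": 0.085}, {"d": [0.06, 0.14, 0], "jaw": 0.085}, {"d": [0.06, 0.14, 0], "jaw": 0.085}]'
python3 - <<'E'
from h import *
j=shot("top","t9.png")["color"];s=shot("scene")["color"]
a=cv2.resize(j[125:260,180:310],(520,540),interpolation=cv2.INTER_CUBIC);b=cv2.resize(j[170:270,360:440],(264,330),interpolation=cv2.INTER_CUBIC)
o=np.zeros((540,784,3),np.uint8);o[:,:520]=a;o[:330,520:]=b;o[330:,520:]=cv2.resize(s[130:260,180:345],(264,210));cv2.imwrite("pics/fin.png",o)
E
```

```text
t: 31.73
tool_pos: [0.5612, 0.0801, 0.2321]
eef_rot: [3.142, -0.007, -3.141]
wrist_force: [0.9, 0.1, -0.0]
gripper_width: 0.0848
finger_force: 0.0
t: 32.15
tool_pos: [0.4844, 0.2184, 0.3052]
eef_rot: [3.141, 0.003, 3.14]
wrist_force: [0.4, 1.3, -1.1]
gripper_width: 0.0853
finger_force: 0.0
t: 32.57
tool_pos: [0.4218, 0.3624, 0.3039]
eef_rot: [3.139, -0.001, -3.135]
wrist_force: [-0.2, -0.3, 0.5]
gripper_width: 0.0852
finger_force: 0.0
```

View pics/fin.png

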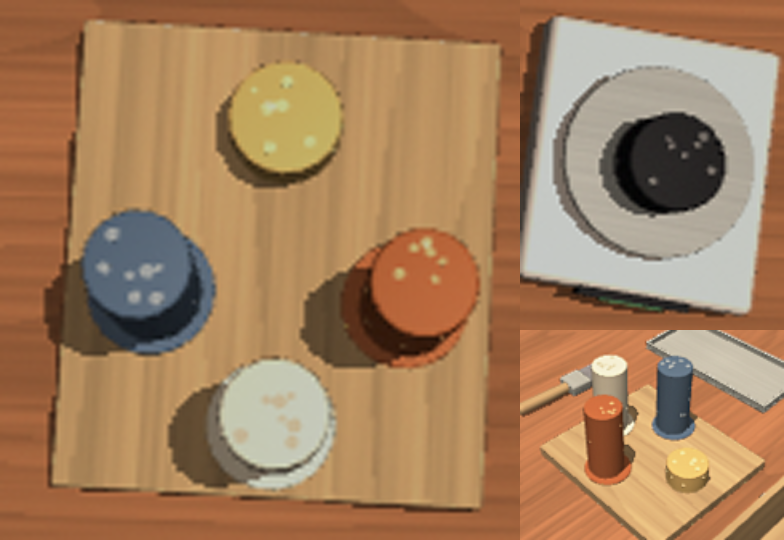

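Run:
```python
from h import *
j=shot("top")
for n,p,z in [("blue",(213.9,190.6),.131),("rust",(285.6,195.4),.131),("ivory",(247.9,228.1),.131),("ash",(407.2,218.5),.074),("straw",(251.2,153.9),.05)]: print(n,cast(j,p,z).round(4))
```

```text
blue [[0.5594 0.0789 0.131 ]]
rust [[ 0.554  -0.0539  0.131 ]]
ivory [[0.4919 0.0142 0.131 ]]
ash [[ 0.5217 -0.3004  0.074 ]]
straw [[0.6487 0.0117 0.05  ]]
```

```bash
python3 -c "
from station import manip
print(manip.job_done())"
```

```text
the job is handed in; nothing more can be done
None
```

The job is handed in: the black cheese is on the scale within about 2 mm of the pan's centre, all three drums are upright on their own mats within about 3 mm of centre by the last top-camera check, and the straw cheese did not move.

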